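# Lock the depth stop of the punching fixture and stand its punches in the holder

## Robot

A 6-joint arm with a two-finger parallel gripper is mounted at the origin on a cart in front of the work surface, level with it; the furniture and walls round the work are solid. World frame = base frame: x ahead of the robot, y to its left, z up, the work surface at z = 0. Lengths are in m, angles in rad, forces in N, time in s.
With the tool pointing down it reaches from about 0.35 to 0.975 m from the base axis. Payload 4.9 kg.
Tool frame: the origin (TCP) lies midway between the tips of the shut fingers; the grasp point (between the pads) lies 19 mm behind it (ctrl.tcp_to_grasp is the distance from the TCP to the grasp point, in m); z points along the fingers, y is the line along which they close (so a half turn about z gives the same grasp; the last joint's range is limited). The gripper opens to 85 mm and grips with 20 to 120 N. Pads are 22 mm wide; open, the fingers measure 114 mm over their backs; the gripper's body (76 mm by 85 mm) begins 54 mm behind the grasp point. The pads swing forward as they close: fully open they stand 13 mm farther back than shut.
Start: joints at [-1.265, 0.053, 1.613, -0, 1.476, -0.119], TCP at [0.258, -0.569, 0.231] pointing down, gripper open.
Joint ranges: [-3.01, 3.01], [-1.01, 2.22], [0.06, 2.58], [-1.02, 4.17], [0.09, 2.62], [-3.14, 3.14]. Speed limits (rad/s): [2.57, 2.57, 3.14, 3.14, 3.14, 3.14].

## Interface

Orientations are given as a rotation vector (axis times angle).
In Python, from station import ctrl gives the robot as it stands.
- The arm moves only by the shell command python3 jog.py 'ROWS' [FORCE]. ROWS is rows parted by semicolons, their numbers by spaces, 1 to 20 of them, each of 7 numbers: the finger opening in m, then dx, dy, dz in m, then a rotation vector rx, ry, rz in rad; each row is the pose to reach, as a shift and turn from the pose commanded when the command began, along the tool's axes at that moment; what a row does not reach only later rows make up. A row lasts 1/12 s, in which the tool goes at most 0.0417 m and 0.125 rad, less where a joint would pass 70% of its speed; a pose out of reach is approached as far as the arm can. The fingers move at their own pace and stop on an object; FORCE is the grip in N (left out, the last holds). Time passes only in rows, so rows that do not move let the fingers close. It prints the time, the measured TCP pose, the force, the opening and the grip force at its end.
- ctrl.get_obs(): the state, without advancing time (a new reading comes with each control period).
- ctrl.get_image(name): name is "scene" or "top"; returns the picture (384x512x3 uint8, red, green, blue); there is no depth.
- ctrl.camera_params(name): a dict with "fx", "fy", "cx", "cy" (pixels), "k1" (the pictures are not rectified: a ray, as slopes to the right and down, at radius r is drawn at 1 + k1 r^2 times it, then the intrinsics apply), "T" (4x4, takes a point from camera to world coordinates). Camera axes: x right, y down, z forward; pixel columns grow to the right and rows downward; lengths in m; the calibration is good to about 2 mm. A picture is of the moment at which its call begins. camera_params takes no time and is no camera call.
- ctrl.finish_job(): hands the job in; it is judged then, once.
The state is a dict: "t": time; "q": joint angles; "dq": joint speeds; "effort": joint torques, N m; "tool_pos": TCP position; "tool_rot": TCP orientation; "contact_force": force on the tool from outside, world axes, zero at the start; "wrist_torque": the same for the moment, N m; "opening": finger opening in m; "grip_force": force on a finger pad.
Only numpy, scipy, OpenCV 4.12 (cv2) and the standard library are available. Lean on these libraries where they do the work, as an engineer would, in place of code of your own. Each camera call takes 0.05 s, during which the arm holds its last target. There are 200 camera calls.

## Task

Get the punching fixture ready: press the red captive knob in and turn it clockwise until it stays in, so that its brake holds the stop barrel, then screw the knurled brass lock ring clockwise, fully down onto the housing, without letting the barrel turn. Once the ring is tight, press and turn the red knob back so that it springs out again. Stand all the centre punches that lie on the bench end-down in the pockets of the blue holder (either end down, at any time in the job), and leave the tape measure and the tape roll alone.

Things in the scene. Friction and masses are not known exactly. Their poses are not given: they have to be found in the camera images.
- stop_fixture: green cast housing fixed to the bench, 220 x 110 mm and 60 mm high, on a 250 x 130 x 12 mm flange; origin at the centre of its underside, x along its length, z up. On its flat top stand the barrel with lock ring (52 mm from the origin along +x) and the brake knob (60 mm from the origin along -x).
- barrel_mark (a point): outer end of the red line on the flat top of the aluminium stop barrel (32 mm diameter, upright, standing 50 mm above the housing, through the lock ring); 14 mm from the barrel's axis, 110 mm above the bench. It must not turn by 0.35 rad (5 mm at this point). Unbraked, the barrel turns freely with the ring; braked, it is held by a toothed brake inside the housing (up to 0.17 rad of play).
- barrel (a joint): angle of the barrel in the housing, rad, clockwise from above positive; starts anywhere from -0.6 to 0.6.
- ring_grip (a point): centre of the knurled brass lock ring (56 mm diameter, 18 mm high, upright axis) round the barrel; the barrel stands out above it. Loose, the ring's underside is up to 4 mm above the housing top; its centre is 69 to 73 mm above the bench.
- lock_ring (a joint): angle of the lock ring relative to the barrel, rad, grows clockwise from above: 0 = fully slack, 2.6 = stop, tight on the housing; starts at 0 to 0.5. The ring sinks 1.4 mm per rad. It takes about 0.2 N m to turn, which drags the barrel round unless the brake is on; past the stop the barrel itself is wrenched.
- knob_grip (a point): middle of the red bar of the brake knob: a bar grip 56 mm long, 16 mm wide and 24 mm high (78 to 102 mm above the bench when out) on a 16 mm stem; the point's x axis lies along the bar, y across it. At turn 0 the bar lies along the fixture's x axis.
- brake_press (a joint): how far the brake knob is pressed in, m: 0 = out (a spring pushes it out), 0.010 = stop. It can turn only while pressed in more than 0.0075, which takes 8 to 16 N; turned by more than about 0.6 rad it stays caught at about 0.007 when let go, and the brake is on.
- brake_turn (a joint): angle of the brake knob, rad, grows clockwise from above: 0 = free position, 1.5 = stop, fully caught. To free it press it in by 8 mm or more again, turn it back to 0 and let go: it springs out.
- punch_holder: blue sheet-metal holder fixed to the bench, 133 x 37 mm and 95 mm high, on a 160 x 60 x 5 mm foot; origin at the centre of its underside, z up, x along the row of its four pockets, each 27 x 27 mm inside, open at the top, 90 mm deep, 5 mm walls.
- pocket_1 (a point): centre of the mouth of pocket 1 of the holder, 95 mm above the bench (pockets 32 mm apart)
- pocket_2 (a point): centre of the mouth of pocket 2 of the holder, 95 mm above the bench (pockets 32 mm apart)
- pocket_3 (a point): centre of the mouth of pocket 3 of the holder, 95 mm above the bench (pockets 32 mm apart)
- pocket_4 (a point): centre of the mouth of pocket 4 of the holder, 95 mm above the bench (pockets 32 mm apart)
- punch_1: black steel centre punch, 112 mm long, 12 x 12 mm (does not roll), 0.09 kg; origin at mid-length in the middle of its underside as it lies (6 mm off its axis), y along its length, z up as it lies. Two to four of the punches are present. Standing in a pocket it stands out 22 mm.
- punch_2: black steel centre punch, 112 mm long, 12 x 12 mm (does not roll), 0.09 kg; origin at mid-length in the middle of its underside as it lies (6 mm off its axis), y along its length, z up as it lies. Two to four of the punches are present. Standing in a pocket it stands out 22 mm.
- punch_3: black steel centre punch, 112 mm long, 12 x 12 mm (does not roll), 0.09 kg; origin at mid-length in the middle of its underside as it lies (6 mm off its axis), y along its length, z up as it lies. Two to four of the punches are present. Standing in a pocket it stands out 22 mm.
- punch_4: black steel centre punch, 112 mm long, 12 x 12 mm (does not roll), 0.09 kg; origin at mid-length in the middle of its underside as it lies (6 mm off its axis), y along its length, z up as it lies. Two to four of the punches are present. Standing in a pocket it stands out 22 mm.
- tape_measure: yellow tape measure, 35 x 88 x 64 mm, to be left alone; origin at the centre of its underside
- tape_roll: roll of black tape, 58 x 56 x 19 mm, to be left alone; origin at the centre of its underside

How it is judged:
By the outcome, as a careful person would: the job done as asked, in the order asked, and still so for the second after the job is handed in, with the robot touching nothing.
Of punch_1, punch_2, punch_3, punch_4 only 2 to 4 are there at a start; the rules pass over those that are not, and their reading is None.
At some moment in a run one of punch_1, punch_2, punch_3, punch_4 may be knocked a few centimetres aside while the robot is not near it.
Once in a run the grip may slacken for a moment while it holds something.
It also fails if it takes over 210 s, if anything falls off the work surface, if the arm or the gripper's body presses on something with over 40 N, if the wrist force passes 120 N, or if a joint passes its speed limit or range.

## Working session

There is one attempt and no reset: what is moved stays moved. The work goes in short steps, Python scripts to look and compute and a shell command to move; the robot and the scene stay as the last step left them, time stands still between calls to the robot, and variables do not carry over. Pictures are saved under pics/ and viewed, at most 14 in all, crops included, and the job is handed in when it is done.

```bash
ls; mkdir -p pics; python3 - <<'E'
from station import ctrl
import cv2,numpy as np
for n in("scene","top"):
    im=ctrl.get_image(n);cv2.imwrite(f"pics/{n}0.png",im[:,:,::-1])
    p=ctrl.camera_params(n);print(n,{k:(np.round(v,4).tolist() if k=="T" else v) for k,v in p.items()})
o=ctrl.get_obs();print(o,ctrl.tcp_to_grasp)
E
```

```text
jog.py
pics
station.py
scene {'fx': 422.21242861191905, 'fy': 422.21242861191905, 'cx': 255.47803426282374, 'cy': 191.10981667362276, 'k1': 0.00014077170543507628, 'T': [[-0.8797, -0.317, 0.3546, 0.2544], [-0.4753, 0.6135, -0.6307, 0.6417], [-0.0176, -0.7233, -0.6903, 0.7766], [0.0, 0.0, 0.0, 1.0]]}
top {'fx': 487.50629936573495, 'fy': 487.50629936573495, 'cx': 260.8921529026227, 'cy': 195.81385645618752, 'k1': -0.08387942923173275, 'T': [[-0.0196, -0.9827, 0.184, 0.3129], [-0.9996, 0.0228, 0.0153, 0.0256], [-0.0192, -0.1836, -0.9828, 1.6086], [0.0, 0.0, 0.0, 1.0]]}
{'t': 0.1, 'q': array([-1.26498670e+00,  5.33020338e-02,  1.61414377e+00,  3.62940943e-05,
        1.47597283e+00, -1.18976174e-01]), 'dq': array([-0.00019096, -0.001597  , -0.00346131,  0.00015162, -0.00050635,
        0.00024106]), 'effort': array([ 1.10482510e-03, -3.94901276e+01, -3.71363640e+01, -1.10300027e-04,
        3.92169823e-03, -1.03636012e-05]), 'tool_pos': array([ 0.25743521, -0.56891645,  0.23018672]), 'tool_rot': array([-3.06921953e+00, -6.61857302e-01,  2.10926976e-04]), 'contact_force': array([0.75765683, 0.92358666, 0.51170731]), 'wrist_torque': array([ 0.01727028, -0.01013472, -0.03821287]), 'grip_force': 0.0, 'opening': 0.08544227235497436} 0.0187
```

View pics/scene0.png

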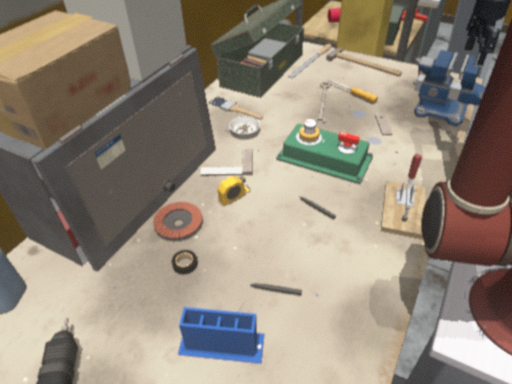

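View pics/top0.png

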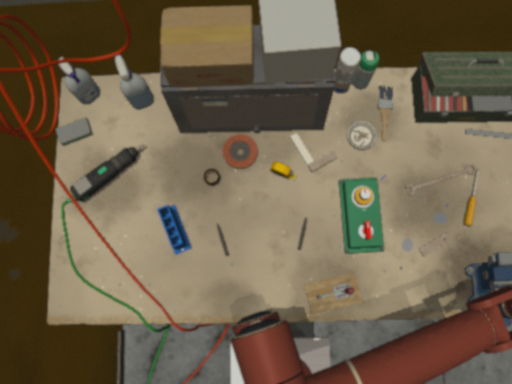

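Both views show the fixture (top ~(362,215)), ring (362,197), knob (367,231), holder (174,229), and two punches at (222,239) and (303,233). Next I'll segment and triangulate.

```bash
cat > h.py <<'E'
import cv2,numpy as np
from station import ctrl
from scipy.spatial.transform import Rotation as R
P={n:ctrl.camera_params(n) for n in("scene","top")}
def ray(n,uv):
    p=P[n];d=np.array([(uv[0]-p["cx"])/p["fx"],(uv[1]-p["cy"])/p["fy"]]);s=d.copy()
    for _ in range(20): s=d/(1+p["k1"]*(s@s))
    T=np.array(p["T"]);return T[:3,3],T[:3,:3]@np.r_[s,1]
def onz(n,uv,z):
    o,d=ray(n,uv);return o+d*(z-o[2])/d[2]
def tri(a,b):
    o1,d1=ray("scene",a);o2,d2=ray("top",b)
    s=np.linalg.lstsq(np.c_[d1,-d2],o2-o1,rcond=None)[0]
    p,q=o1+d1*s[0],o2+d2*s[1];return (p+q)/2,np.linalg.norm(p-q)
def proj(n,X):
    p=P[n];T=np.array(p["T"]);c=T[:3,:3].T@(np.array(X)-T[:3,3]);s=c[:2]/c[2];s=s*(1+p["k1"]*(s@s))
    return np.array([p["cx"]+p["fx"]*s[0],p["cy"]+p["fy"]*s[1]])
def hsv(im): return cv2.cvtColor(im,cv2.COLOR_RGB2HSV)
def blobs(m,roi=None,amin=8):
    m=m.astype(np.uint8)*255
    if roi: k=np.zeros_like(m);x0,y0,x1,y1=roi;k[y0:y1,x0:x1]=1;m=m*k
    cs,_=cv2.findContours(m,cv2.RETR_EXTERNAL,cv2.CHAIN_APPROX_NONE);out=[]
    for c in cs:
        z=np.zeros_like(m);cv2.drawContours(z,[c],-1,255,-1);z=z&m;M=cv2.moments(z,True)
        if M["m00"]>=amin: out.append((M["m00"],(M["m10"]/M["m00"],M["m01"]/M["m00"]),cv2.minAreaRect(c)))
    return sorted(out,key=lambda b:-b[0])
def show(n,im,roi,k,name):
    x0,y0,x1,y1=roi;cv2.imwrite("pics/"+name,cv2.resize(im[y0:y1,x0:x1,::-1],None,fx=k,fy=k,interpolation=cv2.INTER_CUBIC))
E
python3 - <<'E'
from h import *
s,t=ctrl.get_image("scene"),ctrl.get_image("top")
a=cv2.resize(s[115:190,265:385],None,fx=6,fy=6,interpolation=cv2.INTER_CUBIC)   # 720x450
cv2.imwrite("pics/fs.png",a[:,:,::-1])
show("top",t,(325,165,400,265),6,"ft.png")
for n,im,roi in(("scene",s,(265,115,385,190)),("top",t,(330,165,395,260))):
    H=hsv(im).astype(int);h,S,V=H[...,0],H[...,1],H[...,2]
    for nm,m in(("red",((h<8)|(h>172))&(S>150)),("brass",(h>12)&(h<32)&(S>90)),("green",(h>60)&(h<95)&(S>100))):
        for b in blobs(m,roi)[:3]: print(n,nm,b[0],np.round(b[1],1),np.round(b[2][0],1),np.round(b[2][1],1),round(b[2][2]))
for n,im,roi in(("scene",s,(240,185,345,305)),("top",t,(205,210,320,265))):
    H=hsv(im).astype(int);V=H[...,2]
    for b in blobs(V<85,roi)[:4]: print(n,"dark",b[0],np.round(b[1],1),np.round(b[2][0],1),np.round(b[2][1],1),b[2][2])
for n,im,roi in(("scene",s,(170,295,275,370)),("top",t,(150,195,200,260))):
    H=hsv(im).astype(int);h,S,V=H[...,0],H[...,1],H[...,2]
    for b in blobs((h>100)&(h<125)&(S>120),roi)[:2]: print(n,"blue",b[0],np.round(b[1],1),np.round(cv2.boxPoints(b[2]),1).tolist())
E
```

```text
scene red 161.0 [348.4 138.9] [348.5 139.5] [11. 19.] 90
scene brass 162.0 [309.2 134.8] [309.4 134.1] [12.6 19.8] 82
scene green 22.0 [316.4 148.1] [316.6 148.5] [4.3 9.2] 79
scene green 20.0 [334.7 154. ] [334.5 154. ] [4. 9.] 90
scene green 9.0 [323.1 151.1] [323.  151.5] [5. 2.] 90
top red 72.0 [366.9 231. ] [366.4 229.7] [17.3  5.6] 81
top brass 146.0 [362.3 196.7] [363.5 195.5] [17. 17.] 45
top green 1801.0 [359.8 218. ] [360.9 215.1] [72.4 36.7] 85
top dark 40.0 [223.  241.4] [222.9 241.1] [27.2  1.6] 71.56504821777344
top dark 32.0 [301.8 235.8] [301.7 236.5] [ 1.5 23.5] 12.52880859375
scene blue 3413.0 [218.8 334.8] [[176.8000030517578, 353.29998779296875], [181.6999969482422, 306.5], [265.0, 315.29998779296875], [260.0, 362.1000061035156]]
scene blue 57.0 [259.5 338.4] [[256.0, 334.0], [262.0, 334.0], [262.0, 343.0], [256.0, 343.0]]
top blue 745.0 [173.8 228.2] [[157.8000030517578, 209.1999969482422], [173.1999969482422, 203.1999969482422], [190.3000030517578, 247.6999969482422], [174.8000030517578, 253.60000610351562]]
```

View pics/fs.png

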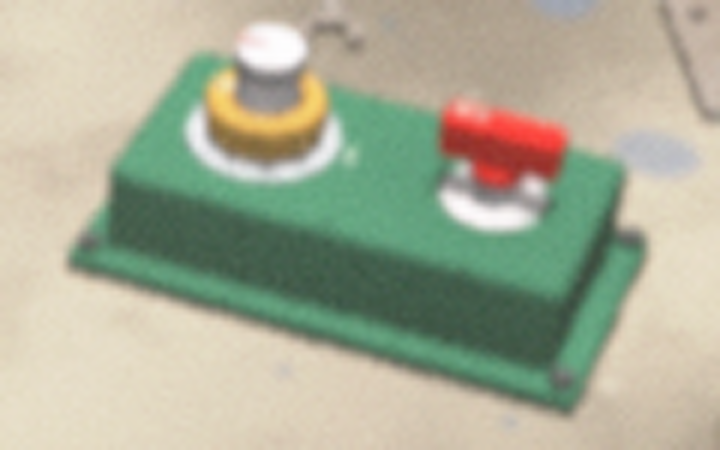

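View pics/ft.png

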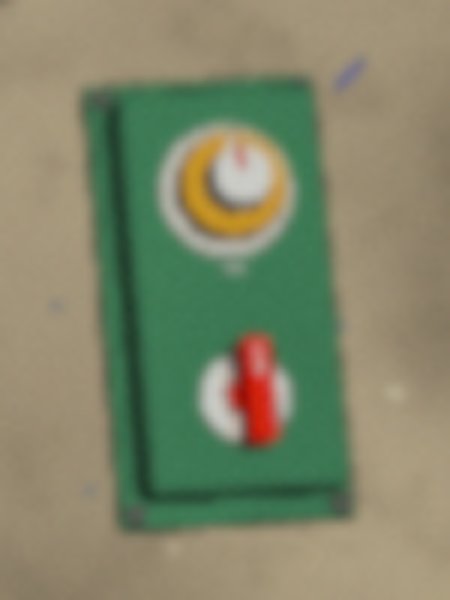

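```bash
python3 - <<'E'
from h import *
S=lambda x,y:(265+(x+.5)/6-.5,115+(y+.5)/6-.5)
T=lambda x,y:(325+(x+.5)/6-.5,165+(y+.5)/6-.5)
for nm,a,b in(("FL",(115,180),(122,97)),("BL",(200,55),(312,85)),("BR",(625,170),(353,488)),("FR",(555,295),(147,495)),
 ("flFL",(70,262),(85,92)),("flFR",(570,410),(122,527)),("flBR",(645,240),(353,515)),("barrel",(272,48),(243,174)),("ring",(268,115),(233,187)),
 ("barend1",(455,115),(255,340)),("barend2",(557,140),(264,437)),("disc",(495,195),(246,397)),("bdisc",(265,135),(226,190))):
    X,e=tri(S(*a),T(*b));print(nm,np.round(X*1000,1),round(e*1000,1))
ts=[]
s,t=ctrl.get_image("scene"),ctrl.get_image("top")
show(0,s,(170,185,350,370),3,"ps.png"); show(0,t,(150,195,315,265),4,"pt.png")
E
```

```text
FL [ 647.9 -226.    49.5] 1.1
BL [ 650.9 -329.    55.5] 1.0
BR [ 434.9 -337.5   52.6] 4.9
FR [ 433.  -226.2   60.5] 4.2
flFL [ 662.3 -212.3    4.1] 1.7
flFR [ 417.9 -221.3    3.5] 0.3
flBR [ 422.1 -346.9    9.3] 2.0
barrel [ 593.6 -277.3  108.8] 1.0
ring [ 593.8 -279.5   69.8] 0.6
barend1 [ 506.5 -281.    97.8] 1.3
barend2 [ 457.6 -282.2   99. ] 2.5
disc [ 481.9 -281.8   60.4] 0.6
bdisc [ 593.9 -277.7   59.4] 0.3
```

View pics/ps.png

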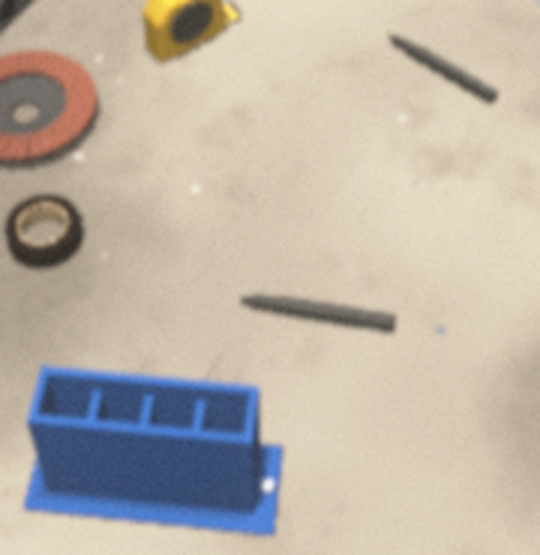

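View pics/pt.png

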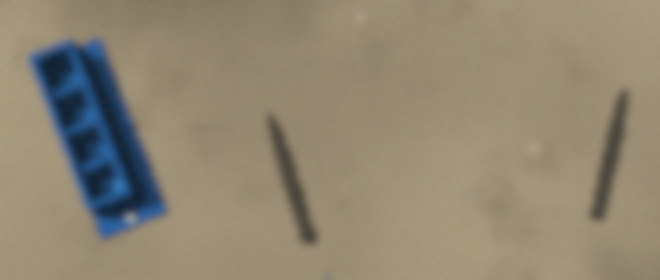

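```bash
python3 - <<'E'
from h import *
S=lambda x,y:(170+(x+.5)/3-.5,185+(y+.5)/3-.5)
T=lambda x,y:(150+(x+.5)/4-.5,195+(y+.5)/4-.5)
for nm,a,b in(("Atip",(243,300),(268,116)),("Abl",(395,323),(309,241)),("Btip",(391,38),(626,92)),("Bbl",(494,98),(597,217)),
 ("p1",(68,396),(56,68)),("p2",(120,403),(73,107)),("p3",(172,409),(88,143)),("p4",(225,414),(104,182)),("c1",(40,367),(75,42)),("c2",(31,418),(30,57)),
 ("foot1",(25,508),(36,80)),("foot2",(283,448),(165,210)),("foot3",(273,532),(103,238))):
    X,e=tri(S(*a),T(*b));print(nm,np.round(X*1000,1),round(e*1000,1), np.round(onz("scene",S(*a),.095 if nm[0] in"pc" else .006)*1000,1),np.round(onz("top",T(*b),.095 if nm[0] in"pc" else .006)*1000,1))
for c in((40,367),(260,388),(255,440),(31,418)): print(np.round(onz("scene",S(*c),.095)*1000,1))
E
```

```text
Atip [521.5 199.    6.9] 1.4 [521.1 198.3   6. ] [522.3 199.3   6. ]
Abl [417.7 165.8   6.8] 1.1 [417.3 165.3   6. ] [418.3 166.    6. ]
Btip [536.9 -98.    2.8] 1.3 [536.3 -94.8   6. ] [535.8 -97.9   6. ]
Bbl [432.9 -70.6   4.5] 0.4 [432.4 -69.2   6. ] [433.  -70.5   6. ]
p1 [551.3 357.3  95.1] 2.3 [550.3 356.9  95. ] [552.4 357.8  95. ]
p2 [521.7 344.7  91.2] 0.2 [520.3 346.3  95. ] [521.  343.8  95. ]
p3 [493.  332.7  89.3] 0.0 [491.  335.3  95. ] [492.3 331.5  95. ]
p4 [462.9 320.1  88.3] 1.7 [461.7 323.4  95. ] [461.4 318.6  95. ]
c1 [576.5 345.5  89.3] 5.5 [576.5 348.8  95. ] [572.9 343.   95. ]
c2 [561.7 378.9  94.6] 0.2 [561.4 379.   95. ] [561.7 378.8  95. ]
foot1 [561.5 396.1   9.2] 11.5 [568.4 397.    6. ] [556.7 394.1   6. ]
foot2 [445.  284.8   4.4] 2.3 [443.5 285.3   6. ] [446.  284.9   6. ]
foot3 [423.9 336.6   3.7] 0.3 [423.3 337.5   6. ] [423.9 336.2   6. ]
[576.5 348.8  95. ]
[451.5 298.9  95. ]
[438.3 329.6  95. ]
[561.4 379.   95. ]
```

Holder, fixture and two punches are located (punch centres A ≈(470,182), B ≈(485,-84) mm). I'll add a move calculator and go above the knob.

```bash
cat >> h.py <<'E'
def go(xyz,yaw=None,Rt=None):
    o=ctrl.get_obs();R0=R.from_rotvec(o["tool_rot"])
    if Rt is None: Rt=R.from_euler("z",yaw)*R.from_euler("x",np.pi)
    d=R0.inv().apply(np.array(xyz)-o["tool_pos"]);r=(R0.inv()*Rt).as_rotvec()
    print("shift",np.round(d,4),"rot",np.round(r,4),"rows",np.ceil(max(np.linalg.norm(d)/.0417,np.linalg.norm(r)/.125)),"q",np.round(o["q"],2))
E
python3 -c "
from h import *
go([.4818,-.2817,.150],.03)"
```

```text
shift [ 0.3229 -0.1695  0.081 ] rot [-7.000e-04  1.000e-04  3.948e-01] rows 9.0 q [-1.27  0.05  1.61 -0.    1.48 -0.12]
```

```bash
r="0.05 0.323 -0.1695 0.081 0 0 0.395"; python3 jog.py '0.05 0.323 -0.1695 0.02 0 0 0.395;0.05 0.323 -0.1695 0.02 0 0 0.395;0.05 0.323 -0.1695 0.02 0 0 0.395;0.05 0.323 -0.1695 0.04 0 0 0.395;0.05 0.323 -0.1695 0.05 0 0 0.395;0.05 0.323 -0.1695 0.06 0 0 0.395;0.05 0.323 -0.1695 0.081 0 0 0.395;0.05 0.323 -0.1695 0.081 0 0 0.395;0.05 0.323 -0.1695 0.081 0 0 0.395;0.05 0.323 -0.1695 0.081 0 0 0.395;0.05 0.323 -0.1695 0.081 0 0 0.395;0.05 0.323 -0.1695 0.081 0 0 0.395;0.05 0.323 -0.1695 0.081 0 0 0.395;0.05 0.323 -0.1695 0.081 0 0 0.395' 40; python3 -c "
from h import *
go([.4818,-.2817,.078],.03)"
```

```text
t: 1.47
tool_pos: [0.4819, -0.2835, 0.1515]
tool_rot: [3.14, 0.044, 0.002]
contact_force: [-0.4, -0.8, -0.1]
opening: 0.0494
grip_force: 0.0
shift [-0.0001 -0.0019  0.0735] rot [ 0.0014 -0.0013 -0.0022] rows 2.0 q [-0.66 -0.04  1.84 -0.    1.34  0.88]
```

```bash
python3 jog.py '0.05 0 -0.002 0.03 0 0 0;0.05 0 -0.002 0.05 0 0 0;0.05 0 -0.002 0.065 0 0 0;0.05 0 -0.002 0.073 0 0 0;0.05 0 -0.002 0.073 0 0 0;0.05 0 -0.002 0.073 0 0 0;0.05 0 -0.002 0.073 0 0 0'; python3 jog.py '0.03 0 0 0 0 0 0;0.02 0 0 0 0 0 0;0.01 0 0 0 0 0 0;0.0 0 0 0 0 0 0;0 0 0 0 0 0 0;0 0 0 0 0 0 0' 40;  python3 -c "
from h import *
go([.4818,-.2817,.078],.03)
im=ctrl.get_image('scene'); show(0,im,(265,60,385,190),4.5,'k1.png');print(ctrl.get_obs()['wrist_torque'])"
```

```text
t: 2.05
tool_pos: [0.4827, -0.281, 0.079]
tool_rot: [3.14, 0.046, 0.003]
contact_force: [-0.4, 0.3, -0.4]
opening: 0.05
grip_force: 0.0
t: 2.55
tool_pos: [0.4827, -0.2812, 0.0784]
tool_rot: [3.138, 0.047, 0.003]
contact_force: [1.2, -6.4, 2.4]
opening: 0.0151
grip_force: 44.5
shift [-0.0009  0.0005  0.0004] rot [ 0.003  -0.0019 -0.0002] rows 1.0 q [-0.66  0.04  1.89 -0.    1.2   0.88]
[-0.85821666 -0.10829843  0.03797782]
```

View pics/k1.png

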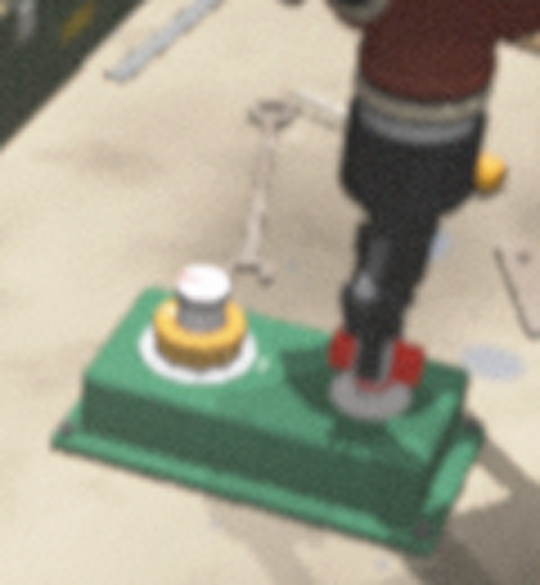

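The fingers hold the bar near its middle (~(378,365) in the crop). Now press.

```bash
python3 jog.py '0 0 0 0.003 0 0 0;0 0 0 0.006 0 0 0;0 0 0 0.009 0 0 0;0 0 0 0.0098 0 0 0;0 0 0 0.0098 0 0 0;0 0 0 0.0098 0 0 0' 60;  python3 -c "
from h import *
o=ctrl.get_obs();print(o['tool_pos'],o['contact_force'],o['wrist_torque'])"
```

```text
t: 3.1
tool_pos: [0.4827, -0.2812, 0.0695]
tool_rot: [3.139, 0.047, 0.002]
contact_force: [-2.1, -4.2, 10.2]
opening: 0.0148
grip_force: 65.5
[ 0.48274486 -0.28116135  0.06950204] [-2.1039273  -4.21700789 10.18911756] [-0.57014496  0.47046954  0.01811452]
```

```bash
python3 jog.py '0 0 0 0.0005 0 0 0.1;0 0 0 0.0005 0 0 0.2;0 0 0 0.0005 0 0 0.3;0 0 0 0.0005 0 0 0.4;0 0 0 0.0005 0 0 0.4'; python3 -c "
from h import *
o=ctrl.get_obs();print(o['tool_pos'],o['contact_force'],o['wrist_torque'])"
```

```text
t: 3.52
tool_pos: [0.4829, -0.2811, 0.0695]
tool_rot: [3.085, -0.583, 0.003]
contact_force: [-3.2, -1.7, 12.3]
opening: 0.0148
grip_force: 65.7
[ 0.48288335 -0.28112387  0.06950301] [-3.17470386 -1.72614467 12.30177353] [-0.37465341  0.55478613 -0.035695  ]
```

Turning freely (little torque). Continue to the stop.

```bash
python3 jog.py '0 0 0 0 0 0 0.1;0 0 0 0 0 0 0.2;0 0 0 0 0 0 0.3;0 0 0 0 0 0 0.4;0 0 0 0 0 0 0.5;0 0 0 0 0 0 0.6;0 0 0 0 0 0 0.7;0 0 0 0 0 0 0.8;0 0 0 0 0 0 0.9;0 0 0 0 0 0 1.0;0 0 0 0 0 0 1.08;0 0 0 0 0 0 1.08;0 0 0 0 0 0 1.08'; python3 -c "
from h import *
o=ctrl.get_obs();print(o['tool_pos'],o['contact_force'],o['wrist_torque']);go([.4818,-.2817,.078],.03-1.5)"
```

```text
t: 4.6
tool_pos: [0.4832, -0.2811, 0.0695]
tool_rot: [2.351, -2.084, 0.006]
contact_force: [-2.4, -2.9, 11.5]
opening: 0.0146
grip_force: 65.6
[ 0.48316925 -0.28112812  0.06949835] [-2.38338116 -2.85948784 11.49706024] [-0.49972414  0.39420105 -0.06481212]
shift [ 0.0004  0.0014 -0.0085] rot [-0.0021 -0.0029  0.0196] rows 1.0 q [-0.66  0.05  1.9  -0.    1.19  2.36]
```

```bash
python3 jog.py '0.03 0 0 0 0 0 0;0.05 0 0 0 0 0 0;0.05 0 0 0 0 0 0;0.05 0 0 -0.04 0 0 0;0.05 0 0 -0.08 0 0 0;0.05 0 0 -0.09 0 0 0;0.05 0 0 -0.09 0 0 -0.1;0.07 0 0 -0.09 0 0 -0.3;0.085 0 0 -0.09 0 0 -0.5;0.085 0 0 -0.09 0 0 -0.7;0.085 0 0 -0.09 0 0 -0.9;0.085 0 0 -0.09 0 0 -1.1;0.085 0 0 -0.09 0 0 -1.3;0.085 0 0 -0.09 0 0 -1.5;0.085 0 0 -0.09 0 0 -1.5;0.085 0 0 -0.09 0 0 -1.5;0.085 0 0 -0.09 0 0 -1.5;0.085 0 0 -0.09 0 0 -1.5'; python3 -c "
from h import *
go([.5937,-.2778,.16],1.5)"
```

```text
t: 6.1
tool_pos: [0.4814, -0.2789, 0.1555]
tool_rot: [-3.139, -0.049, 0.003]
contact_force: [0.8, -0.5, 1.2]
opening: 0.0851
grip_force: 0.0
shift [ 0.1123  0.0024 -0.0047] rot [-3.4000e-03 -4.0000e-04 -1.4688e+00] rows 12.0 q [-0.66 -0.05  1.84  0.    1.35  0.88]
```

```bash
python3 jog.py '0.085 0.03 0.002 -0.005 0 0 -0.1;0.085 0.06 0.002 -0.005 0 0 -0.2;0.085 0.09 0.002 -0.005 0 0 -0.3;0.085 0.112 0.0024 -0.005 0 0 -0.45;0.085 0.112 0.0024 -0.005 0 0 -0.6;0.085 0.112 0.0024 -0.005 0 0 -0.8;0.085 0.112 0.0024 -0.005 0 0 -1.0;0.085 0.112 0.0024 -0.005 0 0 -1.2;0.085 0.112 0.0024 -0.005 0 0 -1.3;0.085 0.112 0.0024 -0.005 0 0 -1.47;0.085 0.112 0.0024 -0.005 0 0 -1.47;0.085 0.112 0.0024 -0.005 0 0 -1.47;0.085 0.112 0.0024 -0.005 0 0 -1.47;0.085 0.112 0.0024 -0.005 0 0 -1.47'; python3 -c "
from h import *
go([.5937,-.2778,.065],1.5)
im=ctrl.get_image('top'); show(0,im,(325,165,400,265),6,'ft2.png')
im=ctrl.get_image('scene'); a=im[115:190,265:385]; cv2.imwrite('pics/fs2.png',cv2.resize(a[:,:,::-1],None,fx=6,fy=6,interpolation=cv2.INTER_CUBIC))"
```

```text
t: 7.27
tool_pos: [0.5934, -0.2786, 0.1604]
tool_rot: [-2.301, -2.134, 0.0]
contact_force: [-0.2, -0.1, -0.8]
opening: 0.0851
grip_force: 0.0
shift [0.0006 0.0005 0.0954] rot [-0.0022 -0.002  -0.0043] rows 3.0 q [-0.55  0.18  1.6   0.    1.37 -0.48]
```

View pics/fs2.png

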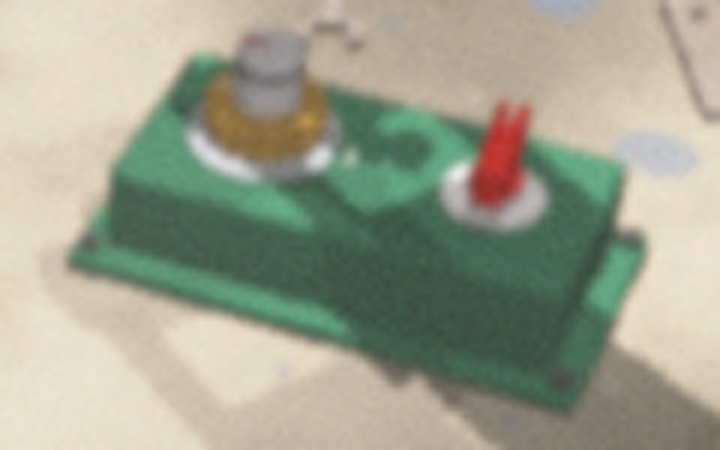

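The knob is down and turned crosswise (at ~(498,160)); the ring is clear. Descend over the ring and grip.

```bash
python3 jog.py '0.085 0.0006 0.0005 0.03 0 0 0;0.085 0.0006 0.0005 0.06 0 0 0;0.085 0.0006 0.0005 0.08 0 0 0;0.085 0.0006 0.0005 0.09 0 0 0;0.085 0.0006 0.0005 0.0985 0 0 0;0.085 0.0006 0.0005 0.0985 0 0 0;0.085 0.0006 0.0005 0.0985 0 0 0'; python3 jog.py '0.07 0 0 0 0 0 0;0.06 0 0 0 0 0 0;0.05 0 0 0 0 0 0;0.05 0 0 0 0 0 0;0.05 0 0 0 0 0 0;0.05 0 0 0 0 0 0' 30;  python3 -c "
from h import *
o=ctrl.get_obs();print(o['tool_pos'],o['contact_force'],o['wrist_torque'])"
```

```text
t: 7.95
tool_pos: [0.595, -0.2792, 0.0642]
tool_rot: [2.304, 2.135, 0.001]
contact_force: [-0.5, 0.4, -0.1]
opening: 0.0849
grip_force: 0.0
t: 8.45
tool_pos: [0.5948, -0.2795, 0.0658]
tool_rot: [2.303, 2.135, -0.001]
contact_force: [-3.8, 0.9, 6.6]
opening: 0.0549
grip_force: 30.8
[ 0.59478614 -0.27947123  0.06575047] [-3.80161287  0.92841289  6.55773946] [ 0.12816172  0.68967653 -0.03356203]
```

```bash
python3 jog.py '0.05 0 0 0 0 0 0.1;0.05 0 0 0 0 0 0.2;0.05 0 0 0 0 0 0.3;0.05 0 0 0 0 0 0.4;0.05 0 0 0 0 0 0.4'; python3 -c "
from h import *
o=ctrl.get_obs();print(o['tool_pos'],o['contact_force'],o['wrist_torque'])
im=ctrl.get_image('scene'); a=im[100:180,265:385]; cv2.imwrite('pics/fs3.png',cv2.resize(a[:,:,::-1],None,fx=6,fy=6,interpolation=cv2.INTER_CUBIC))"
```

```text
t: 8.87
tool_pos: [0.5941, -0.2793, 0.0653]
tool_rot: [-2.685, -1.631, 0.002]
contact_force: [-5.1, 1.1, 6.1]
opening: 0.0548
grip_force: 30.9
[ 0.59405235 -0.27927535  0.06531142] [-5.11894929  1.14375894  6.09544574] [0.20217565 0.96240883 0.02313127]
```

View pics/fs3.png

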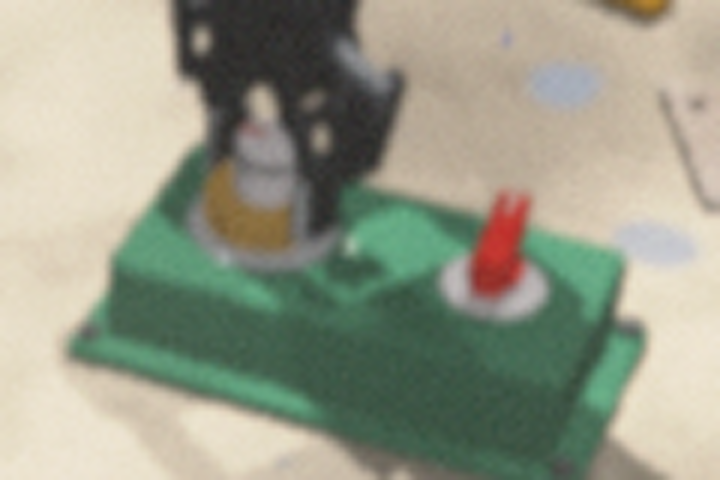

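The grip sits well on the ring, with the barrel mark at ~(255,127), apparently unmoved. I'll quantify mark and torque while turning.

```bash
cat >> h.py <<'E'
def mark(im):  # redness centroid on barrel cap, scene view, and relative to its start
    a=im[116:130,302:320].astype(float);r=np.clip(a[...,0]-(a[...,1]+a[...,2])/2-12,0,None)
    y,x=np.mgrid[116:130,302:320];return np.round([(x*r).sum()/r.sum(),(y*r).sum()/r.sum(),r.sum()],1)
E
cat > st.py <<'E'
from h import *
o=ctrl.get_obs();print("yaw",np.round(R.from_rotvec(o["tool_rot"]).apply([1,0,0]),3),np.round(o['tool_pos'],4),np.round(o['contact_force'],1),np.round(o['wrist_torque'],3),"q6",o["q"][5])
print(mark(ctrl.get_image("scene")))
E
python3 -c "
from h import *
print(mark(cv2.imread('pics/scene0.png')[:,:,::-1]))"
python3 st.py; python3 jog.py '0.05 0 0 0 0 0 0.1;0.05 0 0 0 0 0 0.2;0.05 0 0 0 0 0 0.3'; python3 st.py
```

```text
[ 311.2  123.4 2114. ]
yaw [ 0.459  0.889 -0.001] [ 0.594  -0.2793  0.0653] [-5.5  1.2  5. ] [0.233 0.98  0.043] q6 -0.07538776936767157
[306.1 122.6 374. ]
t: 9.22
tool_pos: [0.5936, -0.2789, 0.0649]
tool_rot: [-2.898, -1.209, 0.004]
contact_force: [-6.5, 1.9, 5.5]
opening: 0.0549
grip_force: 30.9
yaw [ 0.703  0.711 -0.002] [ 0.5936 -0.2789  0.0649] [-6.5  1.9  5.5] [0.383 1.039 0.191] q6 0.22851651744005294
[304.2 125.4 251.5]
```

```bash
python3 jog.py '0.05 0 0 0 0 0 0.1;0.05 0 0 0 0 0 0.2;0.05 0 0 0 0 0 0.3;0.05 0 0 0.0005 0 0 0.4;0.05 0 0 0.0005 0 0 0.5;0.05 0 0 0.0005 0 0 0.6'|grep -v tool; python3 st.py;python3 jog.py '0.05 0 0 0 0 0 0.1;0.05 0 0 0 0 0 0.2;0.05 0 0 0 0 0 0.3;0.05 0 0 0.0005 0 0 0.4'|grep -v tool; python3 st.py
```

```text
t: 9.77
contact_force: [-7.1, 5.3, 5.8]
opening: 0.0546
grip_force: 31.0
yaw [ 0.982  0.19  -0.004] [ 0.593  -0.2779  0.064 ] [-7.1  5.3  5.8] [0.771 1.232 0.224] q6 0.8285133446706653
[316.8 124.3 436.5]
t: 10.15
contact_force: [-7.4, 7.3, 8.3]
opening: 0.0549
grip_force: 31.0
yaw [ 0.978 -0.208 -0.005] [ 0.593  -0.2772  0.0634] [-7.4  7.3  8.3] [1.234 1.339 0.182] q6 1.228536616432639
[313.8 125.9 136. ]
```

```bash
python3 jog.py '0.05 0 0 0 0 0 0.1;0.05 0 0 0 0 0 0.2;0.05 0 0 0 0 0 0.3;0.05 0 0 0 0 0 0.35'|grep -v tool; python3 st.py;python3 jog.py '0.05 0 0 0 0 0 0.07;0.05 0 0 0 0 0 0.14'|grep -v tool; python3 st.py;python3 jog.py '0.05 0 0 0 0 0 0.06;0.05 0 0 0 0 0 0.12'|grep -v tool; python3 st.py
```

```text
t: 10.53
contact_force: [-5.6, 7.1, 5.5]
opening: 0.0546
grip_force: 30.8
yaw [ 0.848 -0.53  -0.006] [ 0.5933 -0.2765  0.063 ] [-5.6  7.1  5.5] [1.322 0.905 0.157] q6 1.5777496492100036
[314.2 120.7 275.5]
t: 10.75
contact_force: [-4.3, 8.2, 3.5]
opening: 0.0546
grip_force: 22.3
yaw [ 0.766 -0.642 -0.006] [ 0.5935 -0.2763  0.0628] [-4.3  8.2  3.5] [1.393 0.71  0.214] q6 1.7169405875446258
[313.2 121.2 411.5]
t: 10.97
contact_force: [-4.1, 8.1, 4.5]
opening: 0.0547
grip_force: 32.0
yaw [ 0.684 -0.729 -0.006] [ 0.5936 -0.2762  0.0627] [-4.1  8.1  4.5] [1.395 0.581 0.157] q6 1.8364737017937345
[312.3 121.5 608. ]
```

```bash
for i in 1; do python3 jog.py '0.05 0 0 0 0 0 0.06;0.05 0 0 0 0 0 0.12'|grep -v tool; python3 st.py;done;python3 jog.py '0.05 0 0 0 0 0 0.04;0.05 0 0 0 0 0 0.08'|grep -v tool; python3 st.py;python3 jog.py '0.05 0 0 0 0 0 0.04;0.05 0 0 0 0 0 0.08'|grep -v tool; python3 st.py
```

```text
t: 11.18
contact_force: [-2.6, 8.0, 1.3]
opening: 0.0546
grip_force: 32.1
yaw [ 0.592 -0.806 -0.006] [ 0.5937 -0.276   0.0626] [-2.6  8.   1.3] [1.394 0.445 0.171] q6 1.9564667511863725
[311.7 121.7 828.5]
t: 11.4
contact_force: [-3.0, 9.8, 2.4]
opening: 0.0549
grip_force: 32.1
yaw [ 0.527 -0.85  -0.006] [ 0.5939 -0.276   0.0626] [-3.   9.8  2.4] [1.413 0.363 0.216] q6 2.035535798378986
[311.3 121.7 926. ]
t: 11.62
contact_force: [-2.1, 9.2, 2.5]
opening: 0.0546
grip_force: 32.0
yaw [ 0.458 -0.889 -0.006] [ 0.594  -0.2759  0.0625] [-2.1  9.2  2.5] [1.479 0.28  0.554] q6 2.1147822953708455
[310.9 121.8 967.5]
```

```bash
python3 jog.py '0.05 0 0 0 0 0 0.02;0.05 0 0 0 0 0 0.02'|grep -v tool; python3 st.py;python3 jog.py '0.05 0 0 0 0 0 0.03;0.05 0 0 0 0 0 0.03'|grep -v tool; python3 st.py
```

```text
t: 11.83
contact_force: [-2.8, 9.0, 1.2]
opening: 0.0549
grip_force: 32.0
yaw [ 0.442 -0.897 -0.006] [ 0.594  -0.2759  0.0625] [-2.8  9.   1.2] [1.454 0.218 0.638] q6 2.1330303186578927
[310.8 121.7 994.5]
t: 12.05
contact_force: [-1.9, 8.5, 1.3]
opening: 0.0547
grip_force: 32.0
yaw [ 0.415 -0.91  -0.006] [ 0.5941 -0.2758  0.0625] [-1.9  8.5  1.3] [1.411 0.207 0.781] q6 2.1629211757499345
[ 310.5  121.8 1003. ]
```

Torque climbs steeply at the stop: the ring is tight. Release and rise, then look.

```bash
python3 jog.py '0.06 0 0 0 0 0 -0.02;0.07 0 0 0 0 0 -0.02;0.085 0 0 0 0 0 -0.02;0.085 0 0 0 0 0 -0.02;0.085 0 0 -0.03 0 0 -0.02;0.085 0 0 -0.07 0 0 -0.02;0.085 0 0 -0.1 0 0 -0.02;0.06 -0.025 0.06 -0.1 0 0 -0.02;0.05 -0.049 0.11 -0.1 0 0 0;0.05 -0.049 0.11 -0.1 0 0 0;0.05 -0.049 0.11 -0.1 0 0 0;0.05 -0.049 0.11 -0.1 0 0 0.1;0.05 -0.049 0.11 -0.1 0 0 0.2;0.05 -0.049 0.11 -0.1 0 0 0.25'; python3 -c "
from h import *
go([.4828,-.2811,.15],-1.47)
s=ctrl.get_image('scene');t=ctrl.get_image('top')
s0,t0=[cv2.imread(f'pics/{n}0.png')[:,:,::-1] for n in('scene','top')]
c=lambda im,x,y,w,h,k:cv2.resize(im[y:y+h,x:x+w],(w*k,h*k),interpolation=cv2.INTER_CUBIC)
A=np.hstack([c(s0,290,110,40,40,9),c(s,290,110,40,40,9)]);B=np.hstack([c(t0,350,182,26,20,14)[:,:360],c(t,350,182,26,20,14)[:,:360]])
cv2.imwrite('pics/cmp.png',np.vstack([A,B])[:600,:,::-1])"
```

```text
t: 13.27
tool_pos: [0.474, -0.2802, 0.163]
tool_rot: [-2.402, 2.024, -0.002]
contact_force: [-0.4, 0.7, -0.0]
opening: 0.05
grip_force: 0.0
shift [ 0.0024 -0.0085  0.013 ] rot [-0.0009 -0.0009  0.0696] rows 1.0 q [-0.67 -0.07  1.85  0.    1.36  2.3 ]
```

View pics/cmp.png

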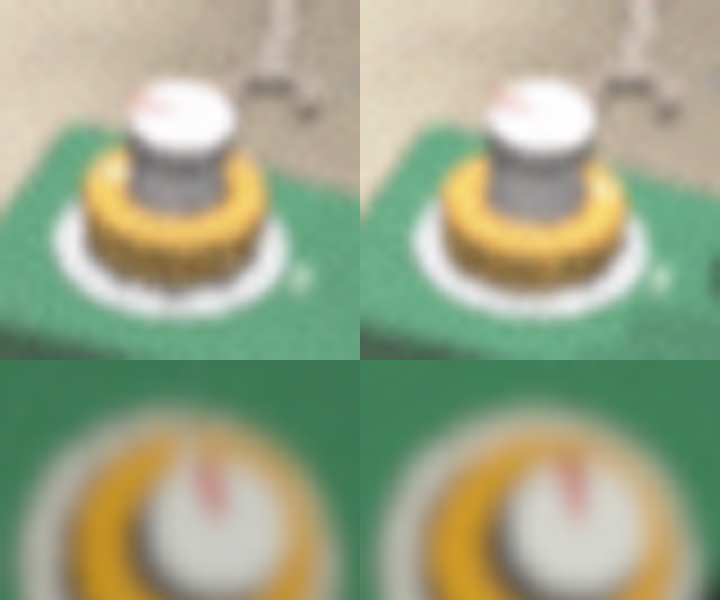

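The mark turned only ~0.1 rad, and the ring now sits on the disc. Now the knob.

```bash
python3 jog.py '0.05 0.0024 -0.0085 0.013 0 0 0.06;0.05 0.0024 -0.0085 0.03 0 0 0.06;0.05 0.0024 -0.0085 0.06 0 0 0.06;0.05 0.0024 -0.0085 0.08 0 0 0.06;0.05 0.0024 -0.0085 0.09 0 0 0.06;0.05 0.0024 -0.0085 0.09 0 0 0.06;0.05 0.0024 -0.0085 0.09 0 0 0.06'|grep pos;python3 jog.py '0.03 0 0 0 0 0 0;0.02 0 0 0 0 0 0;0 0 0 0 0 0 0;0 0 0 0 0 0 0;0 0 0 0 0 0 0' 60;python3 jog.py '0 0 0 0.001 0 0 0;0 0 0 0.002 0 0 0;0 0 0 0.003 0 0 0;0 0 0 0.003 0 0 0;0 0 0 0.003 0 0 0'
```

```text
tool_pos: [0.4831, -0.2807, 0.0727]
t: 14.37
tool_pos: [0.4832, -0.2814, 0.0741]
tool_rot: [2.346, -2.088, 0.003]
contact_force: [-3.9, -0.7, 5.1]
opening: 0.015
grip_force: 60.6
t: 14.78
tool_pos: [0.4833, -0.2815, 0.0715]
tool_rot: [2.346, -2.089, 0.002]
contact_force: [-5.2, -0.5, 8.1]
opening: 0.0145
grip_force: 61.1
```

```bash
python3 jog.py '0 0 0 0.001 0 0 0;0 0 0 0.0015 0 0 0;0 0 0 0.0015 0 0 0'|egrep 'pos|con';python3 jog.py '0 0 0 0 0 0 -0.1;0 0 0 0 0 0 -0.2;0 0 0 0 0 0 -0.3;0 0 0 0 0 0 -0.3'; python3 st.py
```

```text
tool_pos: [0.4834, -0.2815, 0.0714]
contact_force: [-8.0, 3.4, 15.1]
t: 15.37
tool_pos: [0.4833, -0.2815, 0.0714]
tool_rot: [2.634, -1.71, 0.001]
contact_force: [-8.9, 3.1, 16.1]
opening: 0.0147
grip_force: 62.1
yaw [ 0.407 -0.913  0.001] [ 0.4833 -0.2815  0.0714] [-8.9  3.1 16.1] [0.522 1.323 0.01 ] q6 2.062966860461257
[ 310.   122.5 1871.5]
```

At the press stop; torque is free. Turn on back to 0.

```bash
python3 jog.py '0 0 0 0 0 0 -0.1;0 0 0 0 0 0 -0.2;0 0 0 0 0 0 -0.3;0 0 0 0 0 0 -0.4;0 0 0 0 0 0 -0.5;0 0 0 0 0 0 -0.6;0 0 0 0 0 0 -0.7;0 0 0 0 0 0 -0.8;0 0 0 0 0 0 -0.9;0 0 0 0 0 0 -1.0;0 0 0 0 0 0 -1.1;0 0 0 0 0 0 -1.15;0 0 0 0 0 0 -1.18;0 0 0 0 0 0 -1.18'; python3 st.py
```

```text
t: 16.58
tool_pos: [0.4832, -0.2814, 0.0714]
tool_rot: [3.14, 0.041, -0.001]
contact_force: [-8.1, 2.4, 16.8]
opening: 0.0144
grip_force: 62.1
yaw [ 1.     0.026 -0.   ] [ 0.4832 -0.2814  0.0714] [-8.1  2.4 16.8] [0.703 1.444 0.079] q6 0.8852913450131856
[ 310.   122.5 1831. ]
```

```bash
python3 jog.py '0 0 0 0 0 0 -0.03;0 0 0 0 0 0 -0.03;0 0 0 -0.003 0 0 -0.02;0 0 0 -0.006 0 0 -0.01;0 0 0 -0.009 0 0 -0.01;0 0 0 -0.011 0 0 -0.01;0 0 0 -0.011 0 0 -0.01'; python3 st.py;  python3 jog.py '0.03 0 0 0 0 0 0;0.05 0 0 0 0 0 0;0.05 0 0 0 0 0 0;0.05 0 0 -0.04 0 0 0;0.05 0 0 -0.08 0 0 0;0.05 0 0 -0.12 0 0 0;0.05 0 0.04 -0.12 0 0 0;0.05 0 0.08 -0.12 0 0 0;0.05 0 0.12 -0.12 0 0 0;0.05 0 0.12 -0.12 0 0 0;0.05 0 0.12 -0.12 0 0 0'; python3 - <<'E'
from h import *
s=ctrl.get_image('scene');t=ctrl.get_image('top')
cv2.imwrite('pics/full2.png',np.hstack([s[100:300,170:400],cv2.copyMakeBorder(t[160:270,140:400],0,90,0,0,cv2.BORDER_CONSTANT)])[:,:,::-1][...,:].repeat(1,0))
for n,im,roi in(("top",t,(150,190,325,270)),("scene",s,(225,185,370,310))):
    for b in blobs(hsv(im)[...,2]<95,roi)[:5]: print(n,b[0],np.round(b[1],1),np.round(b[2][1],1),b[2][2])
E
```

```text
t: 17.22
tool_pos: [0.483, -0.2812, 0.0797]
tool_rot: [3.14, 0.055, 0.001]
contact_force: [-3.1, -2.7, 2.7]
opening: 0.0147
grip_force: 60.3
yaw [0.999 0.035 0.   ] [ 0.483  -0.2812  0.0797] [-3.1 -2.7  2.7] [-0.425  0.499 -0.062] q6 0.8761975985187622
[ 310.   122.5 1820.5]
t: 18.18
tool_pos: [0.4868, -0.4016, 0.1978]
tool_rot: [-3.139, -0.051, 0.001]
contact_force: [-0.4, -0.0, -0.6]
opening: 0.0503
grip_force: 0.0
top 181.0 [178.9 230.3] [40.9 11.8] 82.69424438476562
top 57.0 [222.9 241.2] [28.5  2.2] 71.56504821777344
top 53.0 [301.9 234.8] [ 2.2 27.7] 11.309932708740234
top 46.0 [163.5 211.8] [7.2 6.7] 63.43495178222656
top 39.0 [166.9 221.4] [5.7 7.8] 45.0
scene 110.0 [233.4 192.1] [ 8.5 14.8] 45.0
scene 52.0 [274.4 289.3] [38.5  1.5] 9.462322235107422
scene 43.0 [319.3 209.2] [31.4  1.5] 30.25643539428711
```

View pics/full2.png

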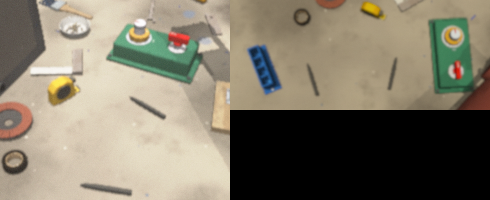

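Knob is out and aligned again, with punches where they were. Next I move toward punch A and test which way the tool tilts.

```bash
python3 -c "
from h import *
go([.46,.17,.30],1.8)"
```

```text
shift [-0.0071 -0.5705 -0.1009] rot [-1.900e-03 -1.200e-03 -1.765e+00] rows 15.0 q [-0.81  0.09  1.63  0.    1.42  0.73]
```

```bash
python3 jog.py '0.05 0 0 -0.04 0 0 0;0.05 0 -0.01 -0.08 0 0 0;0.05 0 -0.04 -0.1 0 0 -0.1;0.05 0 -0.08 -0.1 0 0 -0.2;0.05 0 -0.12 -0.1 0 0 -0.3;0.05 0 -0.16 -0.1 0 0 -0.4;0.05 0 -0.2 -0.1 0 0 -0.52;0.05 0 -0.24 -0.1 0 0 -0.64;0.05 0 -0.28 -0.1 0 0 -0.76;0.05 0 -0.32 -0.1 0 0 -0.88;0.05 0 -0.36 -0.1 0 0 -1;0.05 0 -0.4 -0.1 0 0 -1.12;0.05 0 -0.44 -0.1 0 0 -1.24;0.05 0 -0.48 -0.1 0 0 -1.36;0.05 -0.007 -0.52 -0.1 0 0 -1.48;0.05 -0.007 -0.57 -0.1 0 0 -1.6;0.05 -0.007 -0.57 -0.1 0 0 -1.7;0.05 -0.007 -0.57 -0.1 0 0 -1.765;0.05 -0.007 -0.57 -0.1 0 0 -1.765;0.05 -0.007 -0.57 -0.1 0 0 -1.765' | egrep 't:|pos'; python3 jog.py '0.05 0 0 0 0 0.1 0;0.05 0 0 0 0 0.2 0;0.05 0 0 0 0 0.3 0;0.05 0 0 0 0 0.4 0;0.05 0 0 0 0 0.5 0;0.05 0 0 0 0 0.6 0;0.05 0 0 0 0 0.6 0;0.05 0 0 0 0 0.6 0'; python3 -c "
from h import *
go([.46,.17,.30],1.8)"
```

```text
t: 19.95
tool_pos: [0.4593, 0.1697, 0.2988]
tool_rot: [-1.953, -2.461, -0.0]
t: 20.62
tool_pos: [0.4601, 0.1677, 0.298]
tool_rot: [-1.638, -2.054, -0.503]
contact_force: [-0.7, -0.2, -0.5]
opening: 0.0502
grip_force: 0.0
shift [ 0.003   0.0004 -0.0004] rot [-0.0013 -0.5989 -0.0045] rows 5.0 q [-0.12 -0.27  1.88  0.57  1.73 -0.31]
```

```bash
python3 jog.py '0.05 0 0 0 0 0.1 0;0.05 0 0 0 0 0.2 0;0.05 0 0 0 0 0.3 0;0.05 0 0 0 0 0.4 0;0.05 0 0 0 0 0.5 0;0.05 0 0 0 0 0.6 0;0.05 0 0 0 0 0.7 0;0.05 0 0 0 0 0.8 0;0.05 0 0 0 0 0.9 0;0.05 0 0 0 0 0.97 0;0.05 0 0 0 0 0.97 0;0.05 0 0 0 0 0.97 0'; python3 -c "
from h import *
yaw=np.deg2rad(115)
Rt=R.from_euler('z',yaw)*R.from_euler('x',np.pi)*R.from_euler('y',np.pi/2)
print(Rt.as_matrix().round(2))
go([.5218,.345,.15],Rt=Rt)"
```

```text
t: 21.62
tool_pos: [0.46, 0.1696, 0.2987]
tool_rot: [-1.04, -1.311, -1.035]
contact_force: [0.6, -0.9, 0.1]
opening: 0.0501
grip_force: 0.0
[[-0.    0.91 -0.42]
 [ 0.    0.42  0.91]
 [ 1.    0.   -0.  ]]
shift [-0.148   0.1005  0.157 ] rot [ 0.2055  0.0028 -0.002 ] rows 6.0 q [-0.33  0.07  1.98  1.29  2.06 -0.55]
```

```bash
python3 jog.py '0.05 0 0 0 0 -0.12 0;0.05 0 0 0 0 -0.24 0;0.05 0 0 0 0 -0.36 0;0.05 0 0 0 0 -0.48 0;0.05 0 0 0 0 -0.6 0;0.05 0 0 0 0 -0.72 0;0.05 0 0 0 0 -0.84 0;0.05 0 0 0 0 -0.96 0;0.05 0 0 0 0 -1.08 0;0.05 0 0 0 0 -1.2 0;0.05 0 0 0 0 -1.32 0;0.05 0 0 0 0 -1.44 0;0.05 0 0 0 0 -1.57 0;0.05 0 0 0 0 -1.57 0;0.05 0 0 0 0 -1.57 0' | egrep 't:|pos'; python3 -c "
from h import *
go([.4386,.1725,.06],.31+np.pi)"
```

```text
t: 22.87
tool_pos: [0.4601, 0.1707, 0.3016]
tool_rot: [1.947, 2.462, 0.007]
shift [ 0.0066 -0.0217  0.2415] rot [ 0.0042  0.0037 -1.648 ] rows 14.0 q [ 0.2  -0.31  1.83  0.    1.62 -0.03]
```

```bash
python3 jog.py '0.05 0.0066 -0.0217 0.02 0 0 -0.12;0.05 0.0066 -0.0217 0.04 0 0 -0.24;0.05 0.0066 -0.0217 0.06 0 0 -0.36;0.05 0.0066 -0.0217 0.08 0 0 -0.48;0.05 0.0066 -0.0217 0.1 0 0 -0.6;0.05 0.0066 -0.0217 0.12 0 0 -0.72;0.05 0.0066 -0.0217 0.14 0 0 -0.84;0.05 0.0066 -0.0217 0.16 0 0 -0.96;0.05 0.0066 -0.0217 0.18 0 0 -1.08;0.05 0.0066 -0.0217 0.2 0 0 -1.2;0.05 0.0066 -0.0217 0.22 0 0 -1.32;0.05 0.0066 -0.0217 0.24 0 0 -1.44;0.05 0.0066 -0.0217 0.2415 0 0 -1.56;0.05 0.0066 -0.0217 0.2415 0 0 -1.648;0.05 0.0066 -0.0217 0.2415 0 0 -1.648;0.05 0.0066 -0.0217 0.2415 0 0 -1.648' | egrep 't:|pos'; python3 -c "
from h import *
go([.4386,.1725,.004],.31+np.pi)
t=ctrl.get_image('top')
for b in blobs(hsv(t)[...,2]<95,(200,200,325,270))[:3]: print(b[0],np.round(b[1],1),np.round(b[2][1],1),b[2][2])
s=ctrl.get_image('scene')
for b in blobs(hsv(s)[...,2]<95,(225,195,350,310))[:3]: print(b[0],np.round(b[1],1),np.round(b[2][1],1),b[2][2])
"
```

```text
t: 24.2
tool_pos: [0.4384, 0.1696, 0.0581]
tool_rot: [-0.472, 3.105, 0.001]
shift [-0.001   0.0026  0.0541] rot [ 0.0006  0.0013 -0.0083] rows 2.0 q [ 0.21 -0.15  2.11  0.    1.18 -1.66]
259.0 [214.4 255.3] [21.2 31.5] 88.02507019042969
225.0 [232.9 236.7] [51.4 25.8] 36.869895935058594
55.0 [295.2 229.2] [ 2.1 27.7] 12.52880859375
1376.0 [293.9 252.3] [45.1 78.1] 5.5529704093933105
518.0 [293.9 201.8] [16. 37.] 90.0
58.0 [297.5 219.4] [34.   7.7] 1.6846843957901
```

Punch B has just been knocked (top view 302,235 → 295,229); I'll remeasure it later. Grasp A now.

```bash
python3 jog.py '0.05 -0.001 0.0026 0.02 0 0 0;0.05 -0.001 0.0026 0.04 0 0 0;0.05 -0.001 0.0026 0.048 0 0 0;0.05 -0.001 0.0026 0.054 0 0 0;0.05 -0.001 0.0026 0.054 0 0 0;0.05 -0.001 0.0026 0.054 0 0 0' 60| egrep 'pos|con';python3 jog.py '0.03 0 0 0 0 0 0;0.02 0 0 0 0 0 0;0 0 0 0 0 0 0;0 0 0 0 0 0 0;0 0 0 0 0 0 0;0 0 0 0 0 0 0';python3 jog.py '0 0 0 -0.02 0 0 0;0 0 0 -0.06 0 0 0;0 0 0 -0.1 0 0 0;0 0 0 -0.14 0 0 0;0 0 0 -0.18 0 0 0;0 0 0 -0.22 0 0 0;0 0 0 -0.24 0 0 0;0 0 0 -0.24 0 0 0'; python3 -c "
from h import *
go([.4386,.1725,.25],np.deg2rad(112))
s=ctrl.get_image('scene');show(0,s,(200,100,360,320),2.5,'g1.png')"
```

```text
tool_pos: [0.4382, 0.1732, 0.004]
contact_force: [0.2, 0.2, 0.6]
t: 25.3
tool_pos: [0.4387, 0.1733, 0.0046]
tool_rot: [-0.479, 3.103, 0.0]
contact_force: [-0.7, 0.1, 5.9]
opening: 0.0106
grip_force: 60.5
t: 25.97
tool_pos: [0.4405, 0.1739, 0.2503]
tool_rot: [-0.478, 3.094, 0.001]
contact_force: [0.2, 0.2, -0.5]
opening: 0.0107
grip_force: 59.8
shift [ 0.0022 -0.0007  0.0003] rot [0.0078 0.0098 1.4931] rows 12.0 q [ 0.22 -0.34  1.94  0.    1.54 -1.66]
```

View pics/g1.png

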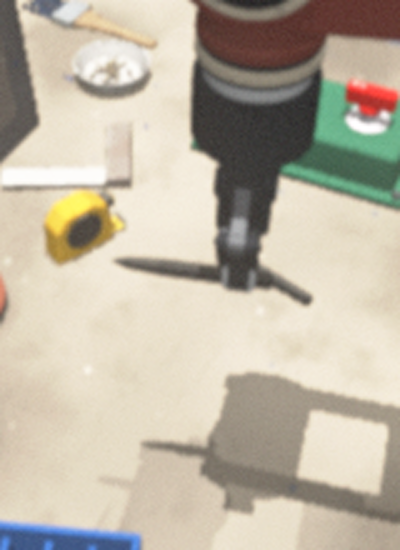

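Punch A is held near its blunt end (pixels (115,260)-(250,280)); the stroke at lower right is punch B on the bench. Turn the yaw, then tilt.

```bash
python3 jog.py '0 0 0 -0.01 0 0 0.12;0 0 0 -0.02 0 0 0.24;0 0 0 -0.03 0 0 0.36;0 0 0 -0.04 0 0 0.48;0 0 0 -0.05 0 0 0.6;0 0 0 -0.05 0 0 0.72;0 0 0 -0.05 0 0 0.84;0 0 0 -0.05 0 0 0.96;0 0 0 -0.05 0 0 1.08;0 0 0 -0.05 0 0 1.2;0 0 0 -0.05 0 0 1.32;0 0 0 -0.05 0 0 1.44;0 0 0 -0.05 0 0 1.493;0 0 0 -0.05 0 0 1.493' | egrep 't:|pos'; python3 jog.py '0 0 0 0 0 0.12 0;0 0 0 0 0 0.24 0;0 0 0 0 0 0.36 0;0 0 0 0 0 0.48 0;0 0 0 0 0 0.6 0;0 0 0 0 0 0.72 0;0 0 0 0 0 0.84 0;0 0 0 0 0 0.96 0;0 0 0 0 0 1.08 0;0 0 0 0 0 1.2 0;0 0 0 0 0 1.32 0;0 0 0 0 0 1.44 0;0 0 0 0 0 1.57 0;0 0 0 0 0 1.57 0'; cat >> h.py <<'E'
def side(xyz,deg=112):
    go(xyz,Rt=R.from_euler('z',deg,degrees=True)*R.from_euler('x',np.pi)*R.from_euler('y',np.pi/2))
E
python3 -c "
from h import *
side([.550,.360,.23])"
```

```text
t: 27.18
tool_pos: [0.4368, 0.173, 0.2904]
tool_rot: [-1.756, -2.601, 0.005]
t: 28.35
tool_pos: [0.436, 0.1734, 0.288]
tool_rot: [-0.925, -1.353, -0.918]
contact_force: [-0.5, -0.5, -1.6]
opening: 0.0107
grip_force: 59.8
shift [-0.0573  0.176   0.1301] rot [ 0.0015 -0.0082 -0.0105] rows 6.0 q [-0.29  0.12  1.95  1.21  2.16 -0.59]
```

```bash
python3 jog.py '0 0 0.03 0.02 0 0 0;0 0 0.06 0.04 0 0 0;0 0 0.09 0.06 0 0 0;0 0 0.12 0.08 0 0 0;0 -0.01 0.15 0.1 0 0 0;0 -0.03 0.176 0.12 0 0 0;0 -0.05 0.176 0.13 0 0 0;0 -0.057 0.176 0.13 0 -0.008 -0.01;0 -0.057 0.176 0.13 0 -0.008 -0.01;0 -0.057 0.176 0.13 0 -0.008 -0.01;0 -0.057 0.176 0.13 0 -0.008 -0.01'; python3 -c "
from h import *
side([.550,.360,.14])
s=ctrl.get_image('scene');t=ctrl.get_image('top')
a=cv2.resize(s[215:375,160:290],(390,480),interpolation=cv2.INTER_CUBIC);b=cv2.resize(t[190:270,140:205],(390,480),interpolation=cv2.INTER_CUBIC)
cv2.imwrite('pics/pl.png',np.hstack([a,b])[:,:,::-1])"
```

```text
t: 29.27
tool_pos: [0.5528, 0.3588, 0.2379]
tool_rot: [-0.921, -1.381, -0.929]
contact_force: [0.8, 0.0, -1.0]
opening: 0.0103
grip_force: 59.8
shift [-0.0978 -0.0033  0.0031] rot [0.0011 0.0096 0.0123] rows 3.0 q [ 0.04  0.43  1.66  1.39  1.86 -0.56]
```

View pics/pl.png

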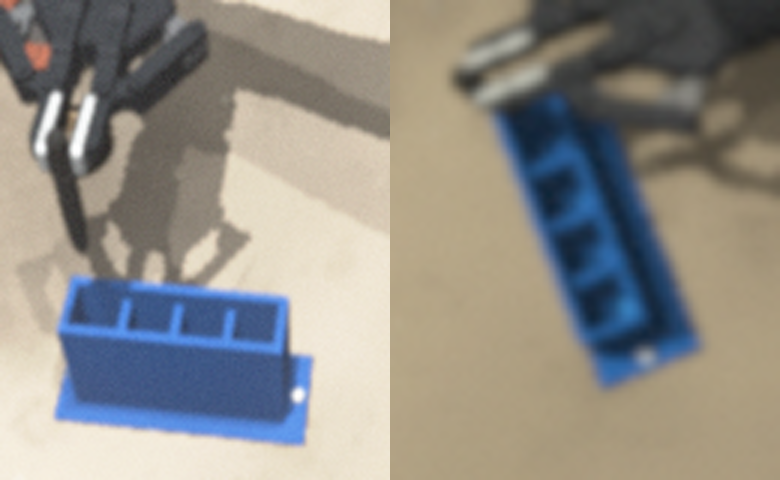

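The punch hangs between the fingers, its tip at crop (82,248). Compare this with the projection expected for a vertical punch.

```bash
python3 -c "
from h import *
o=ctrl.get_obs();Rm=R.from_rotvec(o['tool_rot'])
for L in(.085,.09,.095): X=o['tool_pos']+Rm.apply([-L,0,-.003]);print(np.round(X,3),proj('scene',X))
print((160+82.5/3-.5,215+248.5/3-.5), onz('scene',(187,297.3),.145))"
```

```text
[0.555 0.356 0.153] [186.1793403  297.05043354]
[0.555 0.356 0.148] [186.53290835 298.63275098]
[0.556 0.356 0.143] [186.88306861 300.19981932]
(187.0, 297.3333333333333) [0.55773054 0.35161969 0.145     ]
```

```bash
python3 jog.py '0 -0.01 -0.003 0.003 0 0.01 0.012;0 -0.02 -0.003 0.003 0 0.01 0.012;0 -0.03 -0.003 0.003 0 0.01 0.012;0 -0.035 -0.003 0.003 0 0.01 0.012;0 -0.035 -0.003 0.003 0 0.01 0.012'|egrep 'pos|con'; python3 jog.py '0 -0.02 0 0 0 0 0;0 -0.04 0 0 0 0 0;0 -0.055 0 0 0 0 0;0 -0.063 0 0 0 0 0;0 -0.063 0 0 0 0 0;0 -0.063 0 0 0 0 0'|egrep 'pos|con|op'; python3 -c "
from h import *
side([.550,.360,.125])"
```

```text
tool_pos: [0.548, 0.361, 0.1989]
contact_force: [0.2, 0.3, -1.2]
tool_pos: [0.5488, 0.3612, 0.1385]
contact_force: [-0.2, 0.0, -0.6]
opening: 0.0103
shift [-0.0135  0.0007 -0.0015] rot [-0.     -0.002  -0.0022] rows 1.0 q [ 0.04  0.59  1.65  1.36  1.84 -0.7 ]
```

```bash
python3 jog.py '0 -0.012 0 -0.001 0 0 0;0 -0.012 0 -0.001 0 0 0;0 -0.012 0 -0.001 0 0 0;0.015 -0.012 0 -0.001 0 0 0;0.025 -0.012 0 -0.001 0 0 0;0.04 -0.012 0 -0.001 0 0 0;0.04 -0.012 0 -0.001 0 0 0;0.04 -0.012 0 -0.001 0 0 0;0.04 -0.005 0 -0.03 0 0 0;0.04 0.01 0 -0.07 0 0 0;0.04 0.05 0 -0.1 0 0 0;0.04 0.09 0 -0.12 0 0 0;0.04 0.12 0 -0.14 0 0 0;0.04 0.14 0 -0.14 0 0 0;0.04 0.14 0 -0.14 0 0 0'; python3 -c "
from h import *
s=ctrl.get_image('scene');t=ctrl.get_image('top')
a=cv2.resize(s[265:375,160:290],(390,330),interpolation=cv2.INTER_CUBIC);b=cv2.resize(t[190:270,200:330],(390,240),interpolation=cv2.INTER_CUBIC);c=cv2.resize(s[180:240,250:360],(390,212),interpolation=cv2.INTER_CUBIC)
cv2.imwrite('pics/pl2.png',np.hstack([cv2.copyMakeBorder(a,0,122,0,0,cv2.BORDER_CONSTANT),np.vstack([b,c])])[:,:,::-1])
for b in blobs(hsv(t)[...,2]<95,(200,200,325,270))[:4]: print(b[0],np.round(b[1],1),np.round(b[2][0],1),np.round(b[2][1],1),b[2][2])
for b in blobs(hsv(s)[...,2]<95,(245,195,350,310))[:4]: print(b[0],np.round(b[1],1),np.round(b[2][0],1),np.round(b[2][1],1),b[2][2])"
```

```text
t: 31.53
tool_pos: [0.6041, 0.2295, 0.2855]
tool_rot: [-0.919, -1.374, -0.93]
contact_force: [0.8, -0.2, 1.4]
opening: 0.0399
grip_force: 0.0
511.0 [293.7 234.9] [293.7 234.6] [ 8.9 69.8] 6.340191841125488
333.0 [257.3 235.3] [257.7 234.4] [ 5.4 70.7] 9.462322235107422
114.0 [307.5 210.8] [307.  210.5] [37.2  3.3] 30.963754653930664
```

View pics/pl2.png

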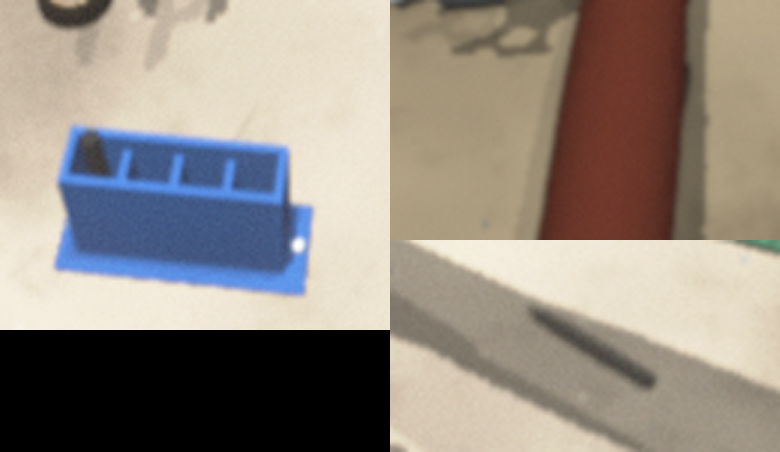

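A stands in pocket 1. B lies at scene ≈(289,200)–(323,220). Measure it.

```bash
python3 -c "
from h import *
a=onz('scene',(289.1,200.),.006);b=onz('scene',(323.4,219.8),.006);print(a,b,np.linalg.norm(a-b),(a+b)/2,np.arctan2(*(a-b)[1::-1]))
print(onz('scene',(307,210.5),.006),onz('top',(295.2,229.2),.006),tri((306.6,210.2),(295.2,229.2)))
s,c=np.sin(.2186),np.cos(.2186);p=onz('top',(295.2+s*14,229.2-c*14),.006);q=onz('top',(295.2-s*14,229.2+c*14),.006);print(p,q,np.arctan2(*(p-q)[1::-1]))
go([.46,.05,.28],1.6)
"
```

```text
[ 0.55726675 -0.07292503  0.006     ] [ 0.45322483 -0.04910601  0.006     ] 0.10673362541393949 [ 0.50524579 -0.06101552  0.006     ] -0.22505828399740305
[ 0.5014748  -0.05967045  0.006     ] [ 0.49810808 -0.06045465  0.006     ] (array([ 0.50027662, -0.05989646,  0.00665836]), np.float64(0.004586544995509215))
[ 0.54341991 -0.07197011  0.006     ] [ 0.45321365 -0.04906442  0.006     ] -0.24866998885819558
shift [ 0.0006 -0.1992 -0.1147] rot [-0.2773 -1.5522  0.2786] rows 13.0 q [-0.15  0.46  1.54  1.33  2.05 -0.49]
```

```bash
python3 jog.py '0.05 0 -0.015 0 -0.02 -0.12 0.02;0.05 0 -0.03 -0.01 -0.04 -0.24 0.04;0.05 0 -0.045 -0.02 -0.06 -0.36 0.06;0.05 0 -0.06 -0.03 -0.08 -0.48 0.08;0.05 0 -0.075 -0.04 -0.11 -0.6 0.11;0.05 0 -0.09 -0.05 -0.13 -0.72 0.13;0.05 0 -0.105 -0.06 -0.15 -0.84 0.15;0.05 0 -0.12 -0.07 -0.17 -0.96 0.17;0.05 0 -0.135 -0.08 -0.19 -1.08 0.19;0.05 0 -0.15 -0.09 -0.21 -1.2 0.21;0.05 0 -0.165 -0.1 -0.24 -1.32 0.24;0.05 0 -0.18 -0.11 -0.26 -1.44 0.26;0.05 0 -0.199 -0.115 -0.277 -1.552 0.279;0.05 0 -0.199 -0.115 -0.277 -1.552 0.279;0.05 0 -0.199 -0.115 -0.277 -1.552 0.279;0.05 0 -0.199 -0.115 -0.277 -1.552 0.279'|egrep 't:|pos|rot';python3 -c "
from h import *
go([.473,-.0538,.05],2.907)"
```

```text
t: 32.97
tool_pos: [0.4598, 0.0506, 0.2769]
tool_rot: [-2.182, -2.251, 0.004]
shift [-0.1054  0.0115  0.2265] rot [-0.0036 -0.0067 -1.3054] rows 11.0 q [-0.05 -0.37  1.91  0.    1.6  -0.08]
```

```bash
python3 jog.py '0.05 -0.03 0.0115 0 0 0 -0.12;0.05 -0.06 0.0115 0.02 0 0 -0.24;0.05 -0.09 0.0115 0.04 0 0 -0.36;0.05 -0.105 0.0115 0.06 0 0 -0.48;0.05 -0.1054 0.0115 0.09 0 0 -0.6;0.05 -0.1054 0.0115 0.12 0 0 -0.72;0.05 -0.1054 0.0115 0.15 0 0 -0.84;0.05 -0.1054 0.0115 0.18 0 0 -0.96;0.05 -0.1054 0.0115 0.2 0 0 -1.08;0.05 -0.1054 0.0115 0.22 0 0 -1.2;0.05 -0.1054 0.0115 0.2265 0 -0.005 -1.305;0.05 -0.1054 0.0115 0.2265 -0.003 -0.006 -1.305;0.05 -0.1054 0.0115 0.2265 -0.003 -0.006 -1.305;0.05 -0.1054 0.0115 0.2265 -0.003 -0.006 -1.305'|egrep 't:|pos|rot';python3 -c "
from h import *
go([.473,-.0538,.004],2.907)"
```

```text
t: 34.13
tool_pos: [0.4744, -0.0552, 0.0521]
tool_rot: [0.374, 3.117, -0.001]
shift [0.0018 0.001  0.0481] rot [-0.0006  0.0025 -0.0045] rows 2.0 q [-0.27 -0.12  2.1  -0.    1.16 -1.6 ]
```

```bash
python3 jog.py '0.05 0.001 0.001 0.02 0 0 0;0.05 0.001 0.001 0.035 0 0 0;0.05 0.001 0.001 0.043 0 0 0;0.05 0.001 0.001 0.048 0 0 0;0.05 0.001 0.001 0.048 0 0 0;0.05 0.001 0.001 0.048 0 0 0' 60| egrep 'pos|con';python3 jog.py '0.03 0 0 0 0 0 0;0.02 0 0 0 0 0 0;0 0 0 0 0 0 0;0 0 0 0 0 0 0;0 0 0 0 0 0 0;0 0 0 0 0 0 0';python3 jog.py '0 0 0 -0.02 0 0 0;0 0 0 -0.06 0 0 0;0 0 0 -0.1 0 0 0;0 0 0 -0.14 0 0 0;0 0 0 -0.18 0 0 0;0 0 0 -0.22 0 0 0;0 0 0 -0.26 0 0 0;0 0 0 -0.28 0 0 0;0 0 0 -0.28 0 0 0'; python3 -c "
from h import *
go([.44,.17,.285],np.deg2rad(112))"
```

```text
tool_pos: [0.4738, -0.0538, 0.0044]
contact_force: [0.4, 0.5, 0.4]
t: 35.13
tool_pos: [0.474, -0.0538, 0.0048]
tool_rot: [0.37, 3.116, -0.003]
contact_force: [-1.1, -0.3, 6.0]
opening: 0.0105
grip_force: 60.5
t: 35.88
tool_pos: [0.4749, -0.0537, 0.2905]
tool_rot: [0.368, 3.107, -0.005]
contact_force: [0.5, -0.1, -0.4]
opening: 0.0103
grip_force: 59.8
shift [0.0864 0.2094 0.004 ] rot [0.005  0.013  0.9508] rows 8.0 q [-0.27 -0.35  1.87 -0.    1.6  -1.6 ]
```

```bash
python3 jog.py '0 0.01 0.03 0 0 0 0.1;0 0.03 0.06 0 0 0 0.2;0 0.04 0.09 0 0 0 0.3;0 0.05 0.12 0 0 0 0.4;0 0.06 0.15 0 0 0 0.5;0 0.07 0.18 0 0 0 0.6;0 0.0864 0.2094 0 0 0 0.7;0 0.0864 0.2094 0 0 0 0.82;0 0.0864 0.2094 0 0 0.01 0.95;0 0.0864 0.2094 0 0 0.01 0.95;0 0.0864 0.2094 0 0 0.01 0.95' | egrep 't:|pos'; python3 jog.py '0 0 0 0 0 0.12 0;0 0 0 0 0 0.24 0;0 0 0 0 0 0.36 0;0 0 0 0 0 0.48 0;0 0 0 0 0 0.6 0;0 0 0 0 0 0.72 0;0 0 0 0 0 0.84 0;0 0 0 0 0 0.96 0;0 0 0 0 0 1.08 0;0 0 0 0 0 1.2 0;0 0 0 0 0 1.32 0;0 0 0 0 0 1.44 0;0 0 0 0 0 1.57 0;0 0 0 0 0 1.57 0;0 0 0 0 0 1.57 0'; python3 -c "
from h import *
side([.4613,.324,.235])"
```

```text
t: 36.8
tool_pos: [0.437, 0.1706, 0.2817]
tool_rot: [-1.747, -2.6, 0.001]
t: 38.05
tool_pos: [0.4372, 0.1704, 0.2813]
tool_rot: [-0.923, -1.358, -0.92]
contact_force: [0.3, 0.1, -0.3]
opening: 0.0103
grip_force: 59.8
shift [-0.0466  0.0801  0.1332] rot [ 0.0005 -0.006  -0.006 ] rows 4.0 q [-0.3   0.14  1.94  1.2   2.16 -0.61]
```

```bash
python3 jog.py '0 0 0.015 0.025 0 0 0;0 0 0.03 0.05 0 0 0;0 0 0.045 0.075 0 0 0;0 0 0.06 0.1 0 0 0;0 -0.01 0.08 0.12 0 0 0;0 -0.03 0.08 0.133 0 0 0;0 -0.0466 0.08 0.133 0 -0.006 -0.006;0 -0.0466 0.08 0.133 0 -0.006 -0.006;0 -0.0466 0.08 0.133 0 -0.006 -0.006;0 -0.0466 0.08 0.133 0 -0.006 -0.006' | egrep 't:|pos|op'; python3 -c "
from h import *
side([.4613,.324,.20])
o=ctrl.get_obs();Rm=R.from_rotvec(o['tool_rot'])
for L in(.085,.09): X=o['tool_pos']+Rm.apply([-L,0,-.003]);print(np.round(X,3),proj('scene',X))
s=ctrl.get_image('scene');a=cv2.resize(s[215:375,160:290],(390,480),interpolation=cv2.INTER_CUBIC)
cv2.imwrite('pics/pl3.png',a[:,:,::-1])"
```

```text
t: 38.88
tool_pos: [0.4624, 0.3239, 0.2392]
tool_rot: [-0.919, -1.372, -0.926]
opening: 0.0104
shift [-0.0391 -0.0013  0.0006] rot [-0.0003  0.0021  0.0067] rows 1.0 q [-0.02  0.25  1.89  1.34  1.9  -0.62]
[0.464 0.321 0.154] [242.7960312 302.9679493]
[0.464 0.321 0.149] [242.89124995 304.5684003 ]
```

View pics/pl3.png

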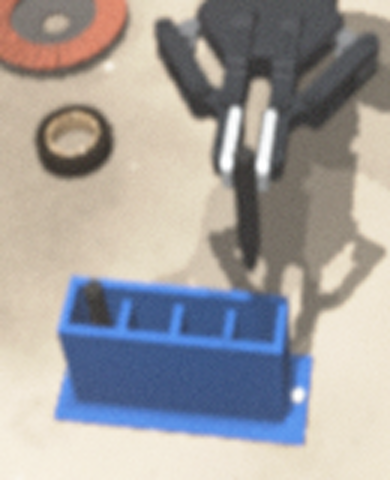

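The tip at (250,266) matches the prediction. Lower and release.

```bash
python3 jog.py '0 -0.01 -0.001 0 0 0.002 0.006;0 -0.025 -0.001 0 0 0.002 0.006;0 -0.04 -0.001 0 0 0.002 0.006;0 -0.04 -0.001 0 0 0.002 0.006'|egrep 'pos|con'; python3 jog.py '0 -0.02 0 0 0 0 0;0 -0.04 0 0 0 0 0;0 -0.06 0 0 0 0 0;0 -0.07 0 0 0 0 0;0 -0.073 0 0 0 0 0;0 -0.073 0 0 0 0 0'|egrep 'pos|con|op'
```

```text
tool_pos: [0.4599, 0.3234, 0.1947]
contact_force: [0.5, -1.3, -1.5]
tool_pos: [0.4607, 0.3237, 0.1242]
contact_force: [0.0, -0.3, -0.4]
opening: 0.01
```

```bash
python3 jog.py '0 0 0 0 0 0 0;0.015 0 0 0 0 0 0;0.025 0 0 0 0 0 0;0.04 0 0 0 0 0 0;0.04 0 0 0 0 0 0;0.04 0 0 0 0 0 0;0.04 0.007 0 -0.03 0 0 0;0.04 0.02 0 -0.07 0 0 0;0.04 0.06 0 -0.1 0 0 0;0.04 0.1 0 -0.12 0 0 0;0.04 0.13 0 -0.14 0 0 0;0.04 0.15 0 -0.14 0 0 0;0.04 0.15 0 -0.14 0 0 0;0.04 0.15 0 -0.14 0 0 0;0.04 0.15 0 -0.14 0 0 0;0.04 0.15 0 -0.14 0 0 0;0.04 0.15 0 -0.14 0 0 0'; python3 -c "
from h import *
s=ctrl.get_image('scene')
cv2.imwrite('pics/end.png',cv2.resize(s[100:375,150:390],(480,550))[:,:,::-1])"
```

```text
t: 41.18
tool_pos: [0.5128, 0.1945, 0.2725]
tool_rot: [-0.923, -1.361, -0.917]
contact_force: [0.1, 0.5, 0.0]
opening: 0.0401
grip_force: 0.0
```

View pics/end.png

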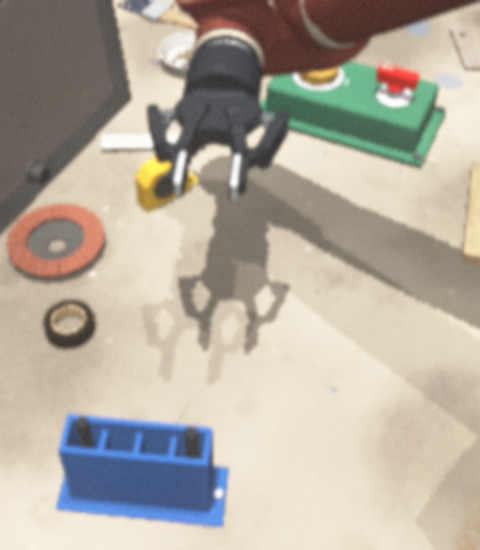

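Both punches stand in the holder, at (85,430) and (190,440); the knob is out, and the arm touches nothing. Hand in.

```bash
python3 -c "
from station import ctrl
print(ctrl.finish_job())"
```

```text
the job is handed in; nothing more can be done
None
```

The job is handed in at about 41 s with no verdict shown: the lock ring is tight, the barrel mark moved only about 0.1 rad, the red knob has sprung out, both punches stand in pockets 1 and 4, and the tape measure and roll were not touched; I viewed 16 pictures, two over the limit of 14.

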